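Take the top brass stamp off the pile and set it to warm on the hot plate

TASK

Lift the top brass stamp straight up off the pile, without dragging it over the stamps beneath or shifting them, and lay it gently, engraved face up, in the middle of the hot plate's dark heating plate, square with its edges (either way round). Then switch the hot plate on at its first setting, the next mark clockwise from off: the dial turns only while it is pushed down, and must be let spring back up once it is there. Leave the rest of the bench alone.

Things in the scene. Friction and masses are not known exactly. Their poses are not given: they have to be found in the camera images.
- stamp_centre (a point): the centre (half-way up) of the loose solid brass stamp on top of the pile: a flat plate 100 mm (its x) by 46 mm (its y) by 12 mm thick (z, up out of the engraved face), about 0.46 kg; it lies level across the copper stamp
- under_copper_centre (a point): centre (half-way up) of the loose copper stamp that the brass one lies on: 120 mm (x) by 60 mm (y) by 12 mm, about 0.75 kg, level; its top, 6 mm above this point, carries the brass stamp and juts out beneath it on both long sides. Must stay where it is
- under_copper_end (a point): middle of the copper stamp's +x end face, half-way up
- under_steel_centre (a point): centre (half-way up) of the loose steel stamp at the bottom of the pile: 130 mm (x) by 85 mm (y) by 12 mm, about 1 kg, lying on a fixed green cutting mat 200 x 180 x 3 mm. Must stay where it is
- under_steel_end (a point): middle of the steel stamp's +x end face, half-way up
- heat_centre (a point): centre of the top face of the hot plate's dark cast heating plate, 150 mm (x) by 170 mm (y), flat, 60 mm above the bench. z up; x and y run along the edges of the hot plate, a fixed cream casing 190 mm (x) by 300 mm (y), whose control deck with the dial lies towards -y: the dial's axis is at (0, -150 mm) from this point
- dial_grip (a point): on the axis of the hot plate's black dial, at the height to grip; moves and turns with it. Round fluted grip 30 mm across, from 13 mm below this point (top of the 54 mm round skirt) to 11 mm above; the white pointer line is at its +x. Dial up: 31 mm above the deck, 23 mm above the heating face. Marks on the deck: white dot = off (hot plate's +x), then clockwise 1, 2, 3 orange dots
- dial (a joint): dial angle (rad), clockwise seen from above: 0 = off, pointer at the white dot; 0.785 first setting (one orange dot); 1.571 second; 2.356 third. Locked at each setting (0.05 rad of play) while the dial is up; pushed down it turns freely (about 0.02 N m), and let go within 0.15 rad of a setting it centres itself and springs up
- dial_push (a joint): how far the dial is pushed straight down (m): 0 = up, 0.0085 = bottom stop; it turns freely only beyond about 0.006; spring force about 4 N at the top and 9 N at the bottom; let go away from a setting it stays caught down
- wax_tin_centre (a point): centre of a loose round tin with a red lid, 58 mm across, 37 mm high, standing on the bench; bystander
- mallet_centre (a point): centre of the head of a loose mallet lying on the bench, 30 mm up: head 60 mm across and 95 mm long (x), 205 mm from here to the handle's end (+y); bystander
- awl_centre (a point): middle of the handle of a loose awl lying on the bench, 15 mm up: 170 mm long along y, 30 mm thick; bystander
Mind the look-alikes: they are no part of the job. Leave any red or turquoise look-alike of the part that bears stamp_centre alone.

How it is judged (in metres and radians):
On the way, in this order (a step that is already met when the one before it is completed fails the run):
1. the brass stamp is lifted clear of the pile (z of stamp_centre in the frame of under_copper_centre above 0.03 m and contact force between stamp and under_copper below 0.05 N), for 0.1 s.
2. the brass stamp lies flat, let go, in the middle of the heating plate and square with it, with the dial still at off (horizontal distance between stamp_centre and heat_centre below 0.02 m and z of stamp_centre in the frame of heat_centre between 0.003 and 0.009 m and angle between stamp_centre's own z axis and vertical below 0.05 rad and (angle between the x axis of stamp_centre and the x axis of heat_centre, either way round below 0.17 rad or angle between the x axis of stamp_centre and the y axis of heat_centre, either way round below 0.17 rad) and contact force between the fingers and stamp below 0.05 N and value of joint dial below 0.2 rad), for 0.2 s.
3. the dial is at the first setting and has sprung back up (value of joint dial between 0.685 and 0.885 rad and value of joint dial_push below 0.0015 m), for 0.2 s.
At the end, for the whole second after the job is handed in: Brass stamp at rest, face up, flat on the heating plate, centre within 20 mm of its centre, sides within 10 degrees of its edges (either way); dial at the first setting (0.785 +- 0.1 rad), sprung up (1.5 mm); copper and steel stamps not shifted (centres 6 mm, ends 8 mm) (all of step 3 and horizontal distance between stamp_centre and heat_centre below 0.02 m and z of stamp_centre in the frame of heat_centre between 0.003 and 0.009 m and angle between stamp_centre's own z axis and vertical below 0.05 rad and (angle between the x axis of stamp_centre and the x axis of heat_centre, either way round below 0.17 rad or angle between the x axis of stamp_centre and the y axis of heat_centre, either way round below 0.17 rad) and linear speed of stamp below 0.02 m/s and distance of each of under_copper_centre, under_steel_centre from where it was at the start of the episode below 0.006 m and distance of each of under_copper_end, under_steel_end from where it was at the start of the episode below 0.008 m); the robot touches nothing.
It fails at once if a stamp beneath is dragged or shifted (centre more than 6 mm or end more than 8 mm) (distance of any of under_copper_centre, under_steel_centre from where it was at the start of the episode above 0.006 m or distance of any of under_copper_end, under_steel_end from where it was at the start of the episode above 0.008 m).
It fails at once if the brass stamp is dragged over the stamps beneath (still touching one after moving 20 mm) (distance of stamp_centre from where it was at the start of the episode above 0.02 m and (contact force between stamp and under_copper above 0.2 N or contact force between stamp and under_steel above 0.2 N)).
It fails at once if the brass stamp is dropped (falls free of the fingers faster than 0.4 m/s, a fall of about 8 mm) (linear speed of stamp above 0.4 m/s and contact force between the fingers and stamp below 0.05 N).
It fails at once if the wax tin, mallet or awl is moved more than 15 mm (distance of any of wax_tin_centre, mallet_centre, awl_centre from where it was at the start of the episode above 0.015 m).
It also fails if it takes over 50 s, if anything falls off the work surface, if the arm or the gripper's body presses on something with over 40 N, if the wrist force passes 120 N, or if a joint passes its speed limit or range.

ROBOT

A 6-joint arm with a two-finger parallel gripper is mounted at the origin on the work surface. World frame = base frame: x ahead of the robot, y to its left, z up, the work surface at z = 0. Lengths are in mm, angles in rad, forces in N, time in s.
With the tool pointing down it reaches from about 150 to 775 mm from the base axis. Payload 6.1 kg.
Tool frame: the origin (TCP) lies midway between the tips of the shut fingers; the grasp point (between the pads) lies 19 mm behind it (r.pinch_z is the distance from the TCP to the grasp point, in mm); z points along the fingers, y is the line along which they close (so a half turn about z gives the same grasp; the last joint's range is limited). The gripper opens to 85 mm and grips with 20 to 120 N. Pads are 22 mm wide; open, the fingers measure 114 mm over their backs; the gripper's body (76 mm by 85 mm) begins 54 mm behind the grasp point. The pads swing forward as they close: fully open they stand 13 mm farther back than shut.
Start: joints at [1.238, 0.126, -0.04, 1.405, 0, 1.571], TCP at [171.506, 496.179, 231.295] pointing down, gripper open.
Joint ranges: [-2.72, 2.72], [-0.95, 1.95], [-1.27, 1.35], [-1.78, 2.02], [-1.46, 1.47], [-3.14, 3.14]. Speed limits (rad/s): [2.39, 2.39, 3.01, 3.14, 3.14, 3.14].

INTERFACE

Orientations are given as a rotation vector (axis times angle).
In Python, from station import r gives the robot as it stands. Calls block until the motion is done:
- r.goto(position, orientation): joint-space move of the TCP to a pose.
- r.move_straight(position, rot=None, feed=150, contact_N=None): straight line of the TCP; rot=None keeps the orientation; feed is the mean speed in mm/s. With contact_N (N) it stops when the force on the tool has changed by that much, and returns True; else False.
- r.goto_joints(angles): joint-space move.
- r.release() and r.gripper_close(f_grip=None): open the fingers fully, or close them until they stop; f_grip is the grip in N (None keeps the last).
- r.sleep(seconds).
- r.ik(position, orientation): joint angles nearest the present ones, or None.
- r.sense(): the state.
- r.snapshot(name): name is "scene" or "top" or "wrist"; returns a dict with "pixels" (400x640x3 uint8, red, green, blue), "range_z" (400x640 float32, mm along the optical axis (not along the pixel's ray), 0 where there is no reading), "camera_matrix" (3x3 intrinsics, pixels), "k1" (the pictures are not rectified: a ray, as slopes to the right and down, at radius r is drawn at 1 + k1 r^2 times it, then the intrinsics apply), "R" (3x3) and "t" (3): a world point X has camera coordinates R X + t; the wrist camera has in their place "hand_eye" (4x4, takes a point from camera to tool coordinates, whose origin is the TCP and whose axes are the flange's). Camera axes: x right, y down, z forward; pixel columns grow to the right and rows downward; lengths in mm; the calibration is good to about 2 mm. A picture is of the moment at which its call begins: read the wrist's pose just before it.
A pose or a line that the arm cannot do raises r.MotionError and nothing moves.
- r.close_job(): hands the job in; it is judged then, once.
The state is a dict: "clock": time; "qpos": joint angles; "qd": joint speeds; "joint_efforts": joint torques, N m; "position": TCP position; "eef_rot": TCP orientation; "wrist_force": force on the tool from outside, world axes, zero at the start; "moment": the same for the moment, N m; "width": opening from 0.0 (shut) to 1.0 (fully open); "grasp_force": force on a finger pad.
Only numpy, scipy, OpenCV 4.12 (cv2) and the standard library are available. Lean on these libraries where they do the work, as an engineer would, in place of code of your own. Each camera call takes 0.05 s, during which the arm holds its last target. There are 200 camera calls.

## Working session

There is one attempt and no reset: what is moved stays moved. The work goes in short steps, each a Python script; the robot and the scene stay as the last script left them, time stands still between calls to the robot, and variables do not carry over. Pictures are saved under pics/ and viewed, at most 10 in all, crops included, and the job is handed in when it is done.

```bash
ls; mkdir -p pics; cat > h.py <<'E'
import numpy as np, cv2
from scipy.spatial.transform import Rotation as Ro
from station import r
def save(s,name,crop=None,k=1):
    im=s["pixels"][:,:,::-1]
    if crop: a,b,c,d=crop; im=im[b:d,a:c]
    cv2.imwrite("pics/"+name,cv2.resize(np.ascontiguousarray(im),None,fx=k,fy=k,interpolation=cv2.INTER_CUBIC))
def cloud(s,pose=None):
    "HxWx3 world points, nan where no depth"
    z=s["range_z"].astype(float); h,w=z.shape
    u,v=np.meshgrid(np.arange(w),np.arange(h))
    p=cv2.undistortPoints(np.stack([u,v],-1).reshape(-1,1,2).astype(float),np.array(s["camera_matrix"],float),np.array([s["k1"],0,0,0.])).reshape(h,w,2)
    c=np.dstack([p[...,0]*z,p[...,1]*z,z]); c[z<=0]=np.nan
    if "R" in s: return (c-np.array(s["t"]))@np.array(s["R"])
    H=np.array(s["hand_eye"]); c=c@H[:3,:3].T+H[:3,3]
    return c@Ro.from_rotvec(pose["eef_rot"]).as_matrix().T+np.array(pose["position"])
def down(a):
    "tool down, tool y axis (closing) at world angle a"
    y=np.array([np.cos(a),np.sin(a),0]); z=np.array([0,0,-1.]); x=np.cross(y,z)
    return Ro.from_matrix(np.stack([x,y,z],1)).as_rotvec()
E
python3 - <<'E'
from h import *
np.set_printoptions(precision=3,suppress=True)
for n in("scene","top"):
    s=r.snapshot(n); save(s,n+".png"); np.savez(n+".npz",**s)
st=r.sense(); print(st["eef_rot"],Ro.from_rotvec(st["eef_rot"]).as_matrix(),r.pinch_z,s["R"],s["t"])
E
```

```text
pics
[-0.52  -3.098  0.002] [[-0.945  0.327 -0.   ]
 [ 0.327  0.945 -0.001]
 [ 0.    -0.001 -1.   ]] 18.700000000000003 [[ 0.001 -1.    -0.004]
 [-0.998 -0.    -0.061]
 [ 0.061  0.004 -0.998]] [ -45.112  561.436 1038.37 ]
```

View pics/top.png

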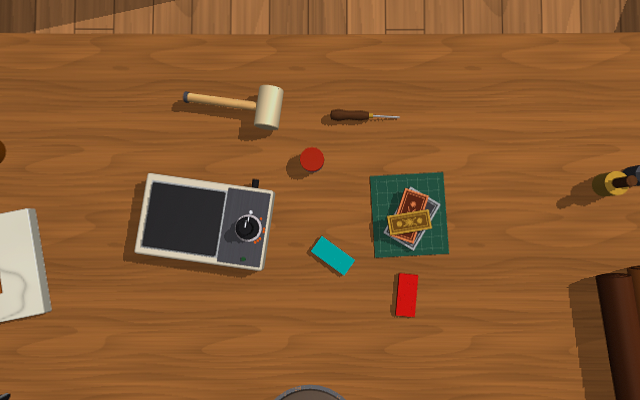

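View pics/scene.png

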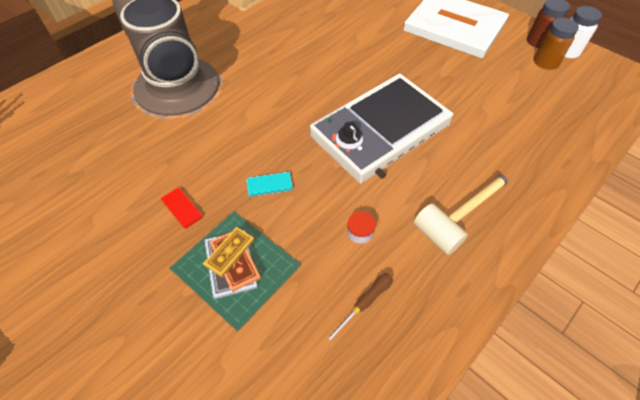

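Top view: the brass plate is on the pile at (409,222). The look-alikes are turquoise at (332,256) and red at (406,295), both on the bench. Only the gold one lying across the copper stamp fits. I'll confirm it with a wrist close-up, and measure the hot plate from above.

```bash
python3 - <<'E'
from h import *
np.set_printoptions(precision=2,suppress=True)
s=dict(np.load("top.npz")); P=cloud(s)
for n,(u,v) in dict(brass=(409,222),plate=(183,219),dial=(247,228),tin=(312,159)).items(): print(n,P[v,u])
w=r.snapshot("wrist"); print(w["hand_eye"],w["camera_matrix"])
b=P[222,409]
st=r.sense()
H=w["hand_eye"]; off=Ro.from_rotvec(st["eef_rot"]).as_matrix()@H[:3,3]
p=np.array([b[0]-off[0],b[1]-off[1],b[2]+180])
print(p,r.ik(p,st["eef_rot"]))
r.goto(p,st["eef_rot"])
st=r.sense(); w=r.snapshot("wrist"); save(w,"w1.png"); np.savez("w1.npz",pos=st["position"],rot=st["eef_rot"],**w)
E
```

```text
brass [ 508.2  -234.2    38.48]
plate [514.66 290.81  58.68]
dial [494.05 136.61  92.53]
tin [657.59  -5.58  37.99]
[[   0.     -0.95   -0.3    75.54]
 [   1.      0.      0.      1.25]
 [  -0.     -0.3     0.95 -143.82]
 [   0.      0.      0.      1.  ]] [[302.86   0.   323.1 ]
 [  0.   302.86 196.71]
 [  0.     0.     1.  ]]
[ 579.13 -260.22  218.48] [-0.42  0.34  0.2   1.43 -0.   -0.09]
```

View pics/w1.png

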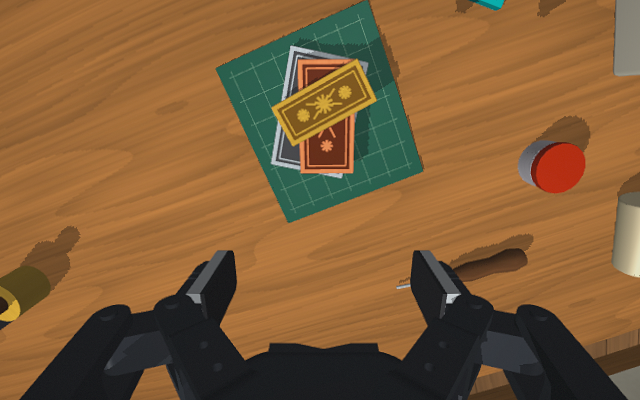

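Wrist view: the gold engraved plate at (323,103) lies across the copper one, with the steel stamp and mat below. Next I'll fit rectangles to the stamp (wrist cloud) and the heating plate (top cloud).

```bash
python3 - <<'E'
from h import *
np.set_printoptions(precision=2,suppress=True)
def rect(m,P):
    n,l,s,c=cv2.connectedComponentsWithStats(cv2.morphologyEx(m.astype(np.uint8),cv2.MORPH_OPEN,np.ones((3,3)))); k=1+s[1:,4].argmax()
    q=P[l==k]; q=q[~np.isnan(q).any(1)]; (c,wh,a)=cv2.minAreaRect(q[:,:2].astype(np.float32))
    print("centre",np.array(c),"size",wh,"ang",a,"mean",q.mean(0),"z",np.median(q[:,2]),len(q)); return l==k
w=dict(np.load("w1.npz")); P=cloud(w,dict(position=w["pos"],eef_rot=w["rot"]))
near=np.hypot(P[...,0]-508,P[...,1]+234)<90
hsv=cv2.cvtColor(w["pixels"],cv2.COLOR_RGB2HSV)
m=rect(near&(P[...,2]>34),P)
cu=near&(P[...,2]>22)&(P[...,2]<32)&(hsv[...,1]>100); print("cu z",np.median(P[...,2][cu]))
cs,_=cv2.findContours(m.astype(np.uint8),0,1); im=w["pixels"].copy(); cv2.drawContours(im,cs,-1,(0,255,255),1); w["pixels"]=im; save(w,"w1c.png",(220,20,430,200),3)
t=dict(np.load("top.npz")); P=cloud(t); v=t["pixels"].max(2)
rect((np.abs(P[...,2]-60)<5)&(v<70)&(np.hypot(P[...,0]-514,P[...,1]-290)<125),P)
print("casing"); rect((P[...,2]>45)&(np.hypot(P[...,0]-505,P[...,1]-240)<200),P)
print("dial grip"); rect((P[...,2]>85)&(np.hypot(P[...,0]-494,P[...,1]-136)<40),P)
print(r.sense()["clock"])
E
```

```text
centre [ 572.07 -255.88] size (114.84552001953125, 26.2103271484375) ang 71.06244659423828 mean [ 568.06 -254.28  293.9 ] z 300.4608850134535 25569
cu z 28.244848856368876
centre [515.54 289.88] size (170.23851013183594, 147.79884338378906) ang 81.81513977050781 mean [515.04 288.82  60.57] z 60.59244501861676 4630
casing
centre [509.73 245.67] size (300.29962158203125, 191.7502899169922) ang 81.85103607177734 mean [509.21 243.65  57.08] z 56.923462089587076 10474
dial grip
centre [496.25 141.04] size (26.831987380981445, 27.03429412841797) ang 0.12996713817119598 mean [496.23 140.62  94.14] z 94.48198031497847 146
3.2167
```

View pics/w1c.png

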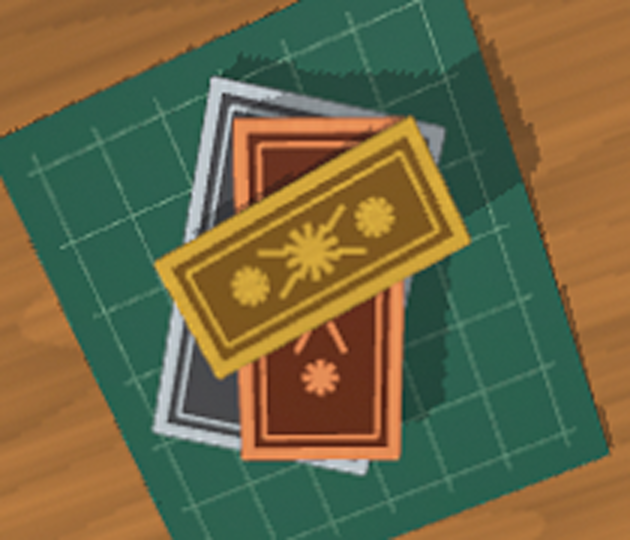

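The crop confirms it: the brass stamp, face up, spans (155..470, 115..380) with copper beneath on both long sides. The height filter let the gripper in, so I'll redo that fit and then pick the stamp up.

```bash
python3 - <<'E'
from h import *
np.set_printoptions(precision=2,suppress=True)
w=dict(np.load("w1.npz")); P=cloud(w,dict(position=w["pos"],eef_rot=w["rot"]))
m=(np.hypot(P[...,0]-508,P[...,1]+234)<90)&(P[...,2]>34.5)&(P[...,2]<45)
q=P[m]; c,wh,a=cv2.minAreaRect(q[:,:2].astype(np.float32)); print(c,wh,a,np.median(q[:,2]),q[:,:2].mean(0))
a=np.radians(a if wh[0]<wh[1] else a+90)   # direction of the short side
cand=[]
for k in(0,np.pi,-np.pi):
    j=r.ik([*c,60],down(a+k))
    if j is not None: cand.append((abs(j[5]),a+k,j))
cand.sort(key=lambda x:x[0]); print(cand[0]); g=cand[0][1]
np.savez("grasp.npz",c=c,g=g)
r.goto([*c,90],down(g)); r.move_straight([*c,26.5],feed=60,contact_N=6)
print(r.sense()["position"],r.sense()["wrist_force"])
f0=np.array(r.sense()["wrist_force"])
r.gripper_close(f_grip=40)
s=r.sense(); print(s["clock"],s["position"],s["width"],s["grasp_force"],np.array(s["wrist_force"])-f0,s["moment"])
v=r.snapshot("wrist"); save(v,"g1.png")
E
```

```text
(508.9893798828125, -233.4832763671875) (46.63502883911133, 100.02655792236328) 9.460807800292969 40.31645290263387 [ 508.53 -232.46]
(np.float64(0.9755928464334325), np.float64(0.16512224601347444), array([-0.43,  0.24, -0.28,  1.05,  0.  ,  0.98]))
[ 509.31 -233.62   26.96] [-0.23 -0.19 -0.77]
5.8833 [ 508.94 -233.63   27.  ] 0.5241807060146476 42.58875489234924 [-1.5   0.33  7.  ] [0.07 0.56 0.03]
```

View pics/g1.png

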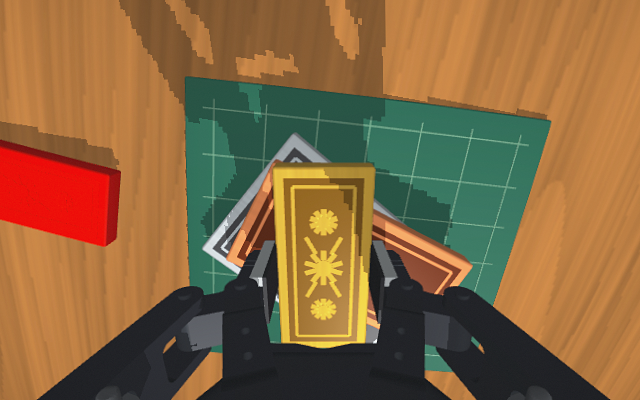

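Gripped evenly at width 0.52 (about 46 mm), clear of the copper. Lift, carry and place it.

```bash
python3 - <<'E'
from h import *
np.set_printoptions(precision=2,suppress=True)
d=np.load("grasp.npz"); c=d["c"]; p=np.array(r.sense()["position"])
r.move_straight([p[0],p[1],p[2]+45],feed=50); r.sleep(.2)
s=r.sense(); print("lift",s["clock"],s["position"],s["width"],s["grasp_force"],s["wrist_force"])
r.move_straight([p[0],p[1],160],feed=150)
off=p[:2]-c
th=np.radians(-8.17); hc=np.array([515.5,289.9])
R=down(th); print(r.ik([*hc,100],R))
r.goto([*hc,160],R)
v=r.snapshot("wrist"); save(v,"h1.png")
r.move_straight([*hc,75],feed=100)
s=r.sense(); print(s["clock"],s["position"],s["wrist_force"])
hit=r.move_straight([*hc,58.5],feed=12,contact_N=3); s=r.sense(); print(hit,s["clock"],s["position"],s["wrist_force"],s["moment"],s["width"])
E
```

```text
lift 7.1917 [ 508.73 -233.54   71.65] 0.5216202683440967 41.5598201751709 [ 0.01 -0.74 -4.28]
[ 0.51  0.28 -0.14  1.15  0.    2.23]
10.8667 [515.98 290.14  75.75] [-0.12  0.18 -4.64]
True 11.9917 [515.45 289.85  60.04] [ 0.23 -0.23  7.16] [ 0.01 -0.   -0.03] 0.5262280352262396
```

View pics/h1.png

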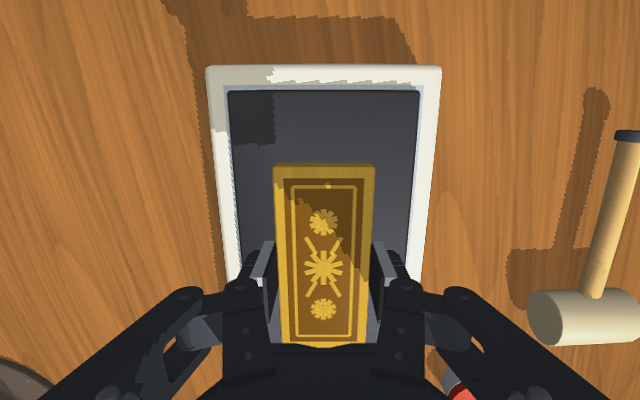

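The force rose cleanly, so the stamp is seated on the plate and square with it. Release, back off, and look at the dial from above.

```bash
python3 - <<'E'
from h import *
np.set_printoptions(precision=2,suppress=True)
r.release(); r.sleep(.3); hc=np.array([515.45,289.85])
r.move_straight([*hc,150],feed=120)
th=0.64; d0=np.array([495,141.2])
r.goto([*d0,190],down(th)); r.sleep(.2)
st=r.sense(); w=r.snapshot("wrist"); save(w,"d1.png"); P=cloud(w,st)
m=(P[...,2]>88)&(P[...,2]<100)&(np.hypot(P[...,0]-495,P[...,1]-141)<30); q=P[m]
print("grip",cv2.minEnclosingCircle(q[:,:2].astype(np.float32)),q.mean(0),len(q))
m=(P[...,2]>62)&(P[...,2]<100)&(np.hypot(P[...,0]-495,P[...,1]-141)<45); q=P[m]
print("skirt",cv2.minEnclosingCircle(q[:,:2].astype(np.float32)),len(q))
t=r.snapshot("top"); P=cloud(t)
m=(np.abs(P[...,2]-72)<5)&(np.hypot(P[...,0]-515,P[...,1]-290)<75); q=P[m]
print("stamp",cv2.minAreaRect(q[:,:2].astype(np.float32)),st["clock"],st["position"],st["qpos"])
E
```

```text
grip ((495.9093933105469, 143.2977294921875), 16.02059555053711) [494.91 144.16  94.78] 1048
skirt ((495.6142578125, 143.2507781982422), 26.922298431396484) 2673
stamp ((0.0, 0.0), (0.0, 0.0), 0.0) 14.85 [494.96 141.78 189.49] [ 0.28  0.11 -0.15  1.31  0.    1.21]
```

View pics/d1.png

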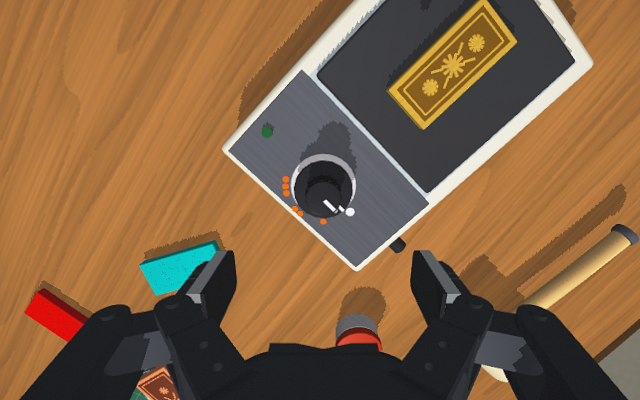

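The stamp lies square in the middle at (452,65). The dial is at (323,185), with the pointer on the white dot (350,212) and the single orange dot (323,221) next clockwise. Now I'll grip it, push down, turn, and release.

```bash
python3 - <<'E'
from h import *
np.set_printoptions(precision=2,suppress=True)
th=0.64; d=np.array([495.3,142.3])
def show(n): s=r.sense(); print(n,s["clock"],s["position"],s["wrist_force"],s["width"],s["moment"])
r.move_straight([*d,110],feed=150); r.move_straight([*d,73],feed=60,contact_N=8); show("at")
r.gripper_close(f_grip=50); show("grip")
z=r.sense()["position"][2]; p=r.sense()["position"]
hit=r.move_straight([*d,z-9.3],feed=15,contact_N=16); show(("down",hit))
z=r.sense()["position"][2]
for k in (1,2,3): r.move_straight([*d,z],rot=down(th-.785*k/3),feed=40)
r.sleep(.2); show("turned")
y=Ro.from_rotvec(r.sense()["eef_rot"]).as_matrix()[:,1]; print("closing",np.arctan2(y[1],y[0]),th-.785)
r.release(); r.sleep(.4); show("released")
r.move_straight([*d,190],feed=120)
st=r.sense(); w=r.snapshot("wrist"); save(w,"d2.png",(220,60,540,300),2.4); P=cloud(w,st)
m=(P[...,2]>80)&(P[...,2]<100)&(np.hypot(P[...,0]-495,P[...,1]-142)<18); print("top z",np.median(P[...,2][m]))
m=(np.abs(P[...,2]-72)<6)&(np.hypot(P[...,0]-515,P[...,1]-290)<75); q=P[m]
if len(q): print("stamp",cv2.minAreaRect(q[:,:2].astype(np.float32)))
E
```

```text
at 16.4 [495.38 142.29  73.05] [ 0.56 -0.31  0.19] 0.9977004308666076 [-0.02 -0.04 -0.01]
grip 16.9583 [494.89 141.94  73.26] [-3.82 -2.14  5.25] 0.3321059511945288 [-0.52  0.63 -0.01]
('down', True) 17.5 [494.86 141.88  66.33] [-2.55 -1.45  7.99] 0.330198397538827 [-0.15  0.42 -0.04]
turned 18.925 [495.09 141.9   66.96] [-5.52 -2.84  9.24] 0.33387692086707715 [-0.71  0.88 -0.02]
closing -0.1452330261208796 -0.14500000000000002
released 19.9167 [495.31 142.3   66.33] [-0.05 -1.14  0.65] 0.9985360067303087 [-0.02  0.02 -0.01]
top z 94.97359499789297
stamp ((512.5556640625, 267.27392578125), (53.926204681396484, 46.017860412597656), 81.78508758544922)
```

View pics/d2.png

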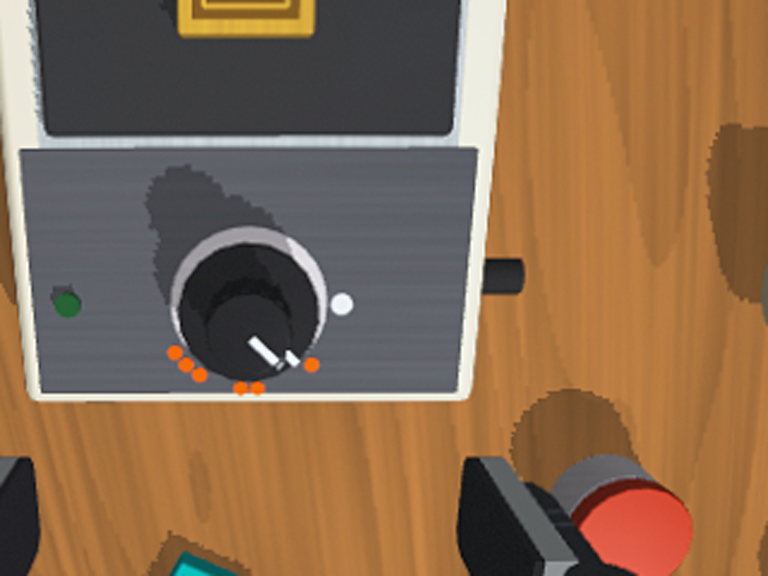

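The pointer is on the single orange dot (312,365). The dial top is back at 95 mm, so it has sprung up, and the stamp is square. Handing in.

```bash
python3 -c "
from h import *
print(r.close_job())"
```

```text
the job is handed in; nothing more can be done
None
```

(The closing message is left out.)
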